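Reset a rolling-tack tester

TASK

Reset the rolling-tack tester for its next run: with the fingertips, push the steel roller slowly and gently from the run-out back up the ramp and over the sprung catch until it meets the end stop, so that the catch stands up behind it and holds it there; also push the distance cursor along its rod back to the zero end beside the foot of the ramp. Only push, from behind: never take roller or cursor between the fingers, never lift the roller, and stay behind it on the ramp so that it neither runs away nor rolls back. Leave the other things on the table where they are.

Things in the scene. Friction and masses are not known exactly. Their poses are not given: they have to be found in the camera images.
- tester: Tack tester: fixed aluminium instrument on rubber feet. Origin on the table under the track's centre line; z up, x along the track towards the uphill end, y to the left of that. Base plate x -140 to +165 mm, y -44 to +68 mm, its deck 16 mm above the table. Varies in place and heading. Beside the track all is lower than the roller's axis except the cursor.
- runout (a point): Middle of the level run-out, on the deck surface, on the track's centre line (tester x = -77 mm, height 16 mm). The run-out goes from an end bar at x = -134 mm (7 mm proud, 6 thick) to the ramp's foot at x = -20 mm. Guide rails 7 mm high stand at y = +-27 to +-33 mm.
- ramp_foot (a point): Where deck and ramp meet, on the surface, on the track's centre line (tester x = -20 mm, height 16 mm). Its x axis points uphill along the ramp surface, z square to the ramp. The ramp rises at 12 degrees for 155 mm to the end stop (27 mm proud, rubber-faced); side cheeks 8 mm proud at y = +-27 to +-33 mm.
- seat (a point): Where the centre of the roller lies when it touches the end stop: 135 mm uphill of ramp_foot along the ramp and 20 mm square above it. Same axes as ramp_foot.
- roller_center (a point): Centre of the loose smooth steel roller, 40 mm diameter, 50 mm long, 0.2 to 0.4 kg. It lies across the track between the rails, at the start on the run-out (tester x -95 to -60 mm), centre 20 mm above the deck. It rolls easily, and on the ramp it runs back if let go. This frame's y is the roller's axis; x and z turn with it.
- catch (a joint): Leaf catch in the middle of the ramp, hinged at its downhill end, rad: 0 = standing up by its spring (edge 6.5 mm proud), 0.236 = pressed flush (1 to 1.6 N at the edge). The roller presses it down in passing; it springs up behind the roller within 2.5 mm of the stop; let go, the roller settles back about 3 mm on to it. Its trigger, on the shaft outside the -y cheek, drops it: do not touch.
- catch_edge (a point): Middle of the free (uphill) upper edge of the catch leaf; the leaf is 17 mm wide and 29 mm long.
- cursor (a joint): Distance cursor on its rod, m: 0 = zero end, against the block beside the foot of the ramp, growing downhill to 0.090. It stays where it is left (sliding resistance about 1.2 N). At the start 0.03 to 0.085.
- cursor_tab (a point): Middle of the cursor's upright thumb tab, 48 mm above the table, on the line tester y = +55 mm. The tab is 5 mm thick along x, 16 mm wide along y and free from 36 to 57 mm above the table; at zero it lies at tester x = -28 mm. The rod's end blocks are only 33 mm high. Push it towards the tester's +x.
- vial_a: Bystander, not to be moved: glass vial with a white screw cap, 24 x 54 mm, standing; origin under its middle.
- vial_b: Bystander, not to be moved: glass vial with a dark screw cap, 24 x 54 mm, standing; origin under its middle.
- tweezers: Bystander, not to be moved: steel tweezers, 114 mm, lying.
- fitting_a: Bystander, not to be moved: push-in tube fitting, 33 mm, lying.
- fitting_c: Bystander, not to be moved: clear tube fitting, 28 mm, lying.
- valve_driver: Bystander, not to be moved: small black and blue valve module, 37 mm.
Things that resemble listed ones, but are neither listed nor needed, are in the scene too. Leave any brown look-alike of the part that bears roller_center alone.

How it is judged:
At the end, for the whole second after the job is handed in: The roller lies at rest across the ramp, its centre no more than 6 mm short of its place against the end stop, with the catch standing up behind it (within 0.06 rad of fully up); the cursor is within 4 mm of the zero end (x of roller_center in the frame of seat between -0.006 and 0.003 m and z of roller_center in the frame of seat between -0.003 and 0.004 m and angle between the y axis of roller and the y axis of tester, either way round below 0.08 rad and value of joint catch below 0.06 rad and linear speed of roller below 0.02 m/s and value of joint cursor below 0.004 m); the robot touches nothing.
It fails at once if the roller runs away, is flicked or rolls back (over 0.4 m/s anywhere, or over 0.2 m/s on the ramp below the catch with no finger on it) (linear speed of roller above 0.4 m/s or (x of roller_center in the frame of ramp_foot between 0.01 and 0.11 m and contact force between the fingers and roller below 0.02 N and linear speed of roller above 0.2 m/s)).
It fails at once if the roller is lifted more than 10 mm off the track or leaves it sideways ((x of roller_center in the frame of ramp_foot above 0 m and z of roller_center in the frame of ramp_foot above 0.03 m) or (x of roller_center in the frame of ramp_foot below 0 m and height (world z) of roller_center above 0.046 m) or y of roller_center in the frame of ramp_foot above 0.01 m or y of roller_center in the frame of ramp_foot below -0.01 m).
It fails at once if the roller is rammed or squeezed (more than 40 N from the fingers) (contact force between the fingers and roller above 40 N).
It fails at once if the roller or the cursor is taken between the fingers ((horizontal distance between the grasp point and roller_center below 0.016 m and contact force between the fingers and roller above 0.3 N) or (horizontal distance between the grasp point and cursor_tab below 0.006 m and contact force between the fingers and cursor above 0.3 N)).
It fails at once if a bystander is moved more than 25 mm or a vial is tipped over (distance of any of vial_a, vial_b, tweezers, fitting_a, fitting_c, valve_driver from where it was at the start of the episode above 0.025 m or angle between any of vial_a, vial_b's own z axis and vertical above 0.5 rad).
It also fails if it takes over 58 s, if anything falls off the work surface, if the arm or the gripper's body presses on something with over 40 N, if the wrist force passes 120 N, or if a joint passes its speed limit or range.

ROBOT

A 6-joint arm with a two-finger parallel gripper is mounted at the origin on a cart in front of the work surface, level with it; the furniture and walls round the work are solid. World frame = base frame: x ahead of the robot, y to its left, z up, the work surface at z = 0. Lengths are in m, angles in rad, forces in N, time in s.
With the tool pointing down it reaches from about 0.25 to 0.725 m from the base axis. Payload 4 kg.
Tool frame: the origin (TCP) lies on the centre line of the jaws, within the pads' length; the fingertips stand ahead of it and the grasp point (between the pads) lies 11 mm behind it (bot.tip_extent is the z of the fingertips in the tool frame, in m); z points along the fingers, y is the direction in which the jaws open and shut (so a half turn about z gives the same grasp; the last joint's range is limited). The gripper opens to 85 mm and grips with 20 to 120 N. Pads are 22 mm wide; open, the fingers measure 114 mm over their backs; the gripper's body (76 mm by 85 mm) begins 54 mm behind the grasp point. The pads swing forward as they close: fully open they stand 13 mm farther back than shut.
Start: joints at [-1.324, 0.241, 0.005, 1.335, 0, 1.571], TCP at [0.122, -0.485, 0.239] pointing down, gripper open.
Joint ranges: [-2.72, 2.72], [-1.05, 1.87], [-1.09, 1.28], [-1.99, 2.15], [-1.42, 1.44], [-3.14, 3.14]. Speed limits (rad/s): [2.79, 2.79, 3.14, 3.14, 3.14, 3.14].

INTERFACE

Orientations are given as a unit quaternion [x, y, z, w].
In Python, from workcell import bot gives the robot as it stands.
- The arm moves only by the shell command python3 -m jog 'ROWS'. ROWS is JSON, a list that holds one entry, the list of rows, each a list of 7 numbers: the shift along the world's x, y, z in m, then the turn, a rotation vector about the world's x, y, z in degrees, then the closure in counts, from 0 (fully open) to 255 (shut). In form: [[[tx, ty, tz, ax, ay, az, fingers], ...]]. A call has 1 to 10 rows; each row is the pose to reach, as a shift and turn from the pose commanded when the call began; what a row does not reach only later rows make up. A row lasts 1/12 s, in which the tool goes at most 41.7 mm and 7.16 degrees, less where a joint would pass 70% of its speed; a pose out of reach is approached as far as the arm can. A call with a gripper value outside its range is refused whole. The fingers move at their own pace and stop on an object; the grip force is fixed at half the most. Time passes only in rows, so rows that repeat a pose let the fingers close. It gives the time, the measured TCP pose, the force and the opening at its end, in the units of the state.
- bot.get_obs(): the state, without advancing time (a new reading comes with each control period).
- bot.camera(name): name is "side" or "top" or "wrist"; returns the picture (384x512x3 uint8, blue, green, red); there is no depth.
- bot.camera_model(name): a dict with "K" (3x3 intrinsics, pixels), "k1" (the pictures are not rectified: a ray, as slopes to the right and down, at radius r is drawn at 1 + k1 r^2 times it, then the intrinsics apply), "T" (4x4, takes a point from camera to world coordinates). Camera axes: x right, y down, z forward; pixel columns grow to the right and rows downward; lengths in m; the calibration is good to about 2 mm. A picture is of the moment at which its call begins: read the wrist's pose just before it. camera_model takes no time and is no camera call; for the wrist camera it gives the pose at the moment of the call.
- bot.job_done(): hands the job in, once; it reports no verdict.
The state is a dict: "clock": time; "joint_pos": joint angles; "joint_vel": joint speeds; "tau": joint torques, N m; "eef_pos": TCP position; "tool_rot": TCP orientation; "ft_force": force on the tool from outside, world axes, zero at the start; "ft_torque": the same for the moment, N m; "grip_width": finger opening in m.
Only numpy, scipy, OpenCV 4.12 (cv2) and the standard library are available. Lean on these libraries where they do the work, as an engineer would, in place of code of your own. Each camera call takes 0.05 s, during which the arm holds its last target. There are 200 camera calls.

## Working session

There is one attempt and no reset: what is moved stays moved. The work goes in short steps, Python scripts to look and compute and a shell command to move; the robot and the scene stay as the last step left them, time stands still between calls to the robot, and variables do not carry over. Pictures are saved under pics/ and viewed, about 8 in all and at most 12, crops included, and the job is handed in when it is done.

```bash
mkdir -p pics; python3 - <<'E'
from workcell import bot
import cv2,numpy as np
print(bot.tip_extent, bot.get_obs())
for n in("top","side"):
    im=bot.camera(n);cv2.imwrite(f"pics/{n}0.png",im)
    m=bot.camera_model(n);print(n,m)
E
```

```text
0.008 {'clock': 0.0, 'joint_pos': array([-1.32402687e+00,  2.41398425e-01,  3.73567335e-03,  1.33522455e+00,
        3.20154674e-05,  1.57080769e+00]), 'joint_vel': array([-0.0005667 ,  0.00083554,  0.00154444, -0.00175505, -0.001681  ,
        0.00014235]), 'tau': array([ 1.63555531e-03, -3.72320652e+01,  2.52406669e+01,  1.70307962e-02,
        1.51432832e-04,  1.22270940e-07]), 'eef_pos': array([ 0.12199403, -0.48424987,  0.2384246 ]), 'tool_rot': array([ 9.92397915e-01,  1.23066179e-01, -1.12790041e-04, -1.03950916e-03]), 'ft_force': array([ 0.6725745 ,  0.14009923, -0.15506438]), 'ft_torque': array([ 0.042051  ,  0.05122315, -0.05362957]), 'grip_width': 0.08543215821248604}
top {'K': array([[399.24714752,   0.        , 248.08671034],
       [  0.        , 399.24714752, 182.97823394],
       [  0.        ,   0.        ,   1.        ]]), 'k1': 0.014425647701798898, 'T': array([[-0.02682115, -0.9826161 ,  0.18370144,  0.33144399],
       [-0.99934131,  0.02186264, -0.02896494, -0.22123409],
       [ 0.02444522, -0.18435731, -0.98255525,  0.99295657],
       [ 0.        ,  0.        ,  0.        ,  1.        ]])}
side {'K': array([[379.48696562,   0.        , 254.12986369],
       [  0.        , 379.48696562, 185.77040101],
       [  0.        ,   0.        ,   1.        ]]), 'k1': 0.003393833351309659, 'T': array([[ 0.91619194, -0.15074971,  0.37130426,  0.16901402],
       [-0.4006607 , -0.32618361,  0.85619814, -0.97044758],
       [-0.00795826, -0.93320886, -0.35924628,  0.38126573],
       [ 0.        ,  0.        ,  0.        ,  1.        ]])}
```

View pics/top0.png

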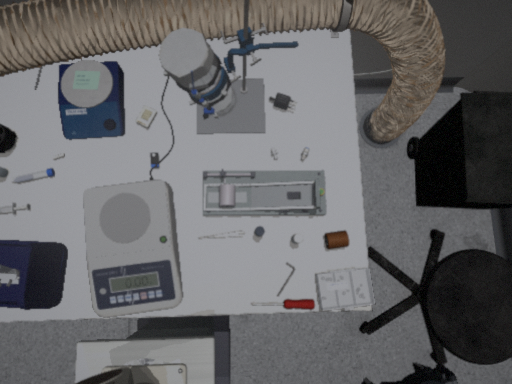

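View pics/side0.png

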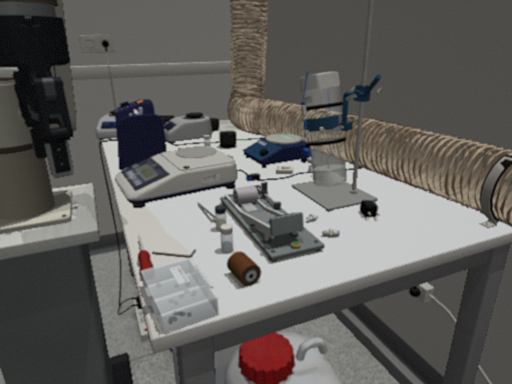

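The tester lies at top px (203–325, 170–216), with its uphill end to the right. The roller candidates are the grey roller at (227,195) on the run-out and the brown look-alike at (337,240), which I leave alone. Next is a close crop to check that choice and find the cursor.

```bash
cat > h.py <<'E'
from workcell import bot
import cv2,numpy as np
def ray(n,px,M=None):
    m=M or bot.camera_model(n);K=m["K"]
    q=np.array([(px[0]-K[0,2])/K[0,0],(px[1]-K[1,2])/K[1,1]]);s=q.copy()
    for _ in range(8): s=q/(1+m["k1"]*(s@s))
    T=m["T"];return T[:3,3],T[:3,:3]@np.r_[s,1]
def onz(n,px,z,M=None):
    o,d=ray(n,px,M);return o+d*(z-o[2])/d[2]
def proj(n,P,M=None):
    m=M or bot.camera_model(n);T=m["T"];c=T[:3,:3].T@(np.asarray(P)-T[:3,3]);s=c[:2]/c[2];s=s*(1+m["k1"]*(s@s))
    return m["K"][[0,1],[0,1]]*s+m["K"][:2,2]
E
python3 - <<'E'
import cv2
a=cv2.imread("pics/top0.png")[160:225,195:335]
b=cv2.imread("pics/side0.png")[170:260,205:325]
a=cv2.resize(a,(784,364),interpolation=cv2.INTER_CUBIC)
b=cv2.resize(b,(312,234),interpolation=cv2.INTER_CUBIC)
import numpy as np
c=np.zeros((600,784,3),np.uint8);c[:364]=a;c[366:,:312]=b
cv2.imwrite("pics/crop1.png",c)
E
```

```text
(no output)
```

View pics/crop1.png

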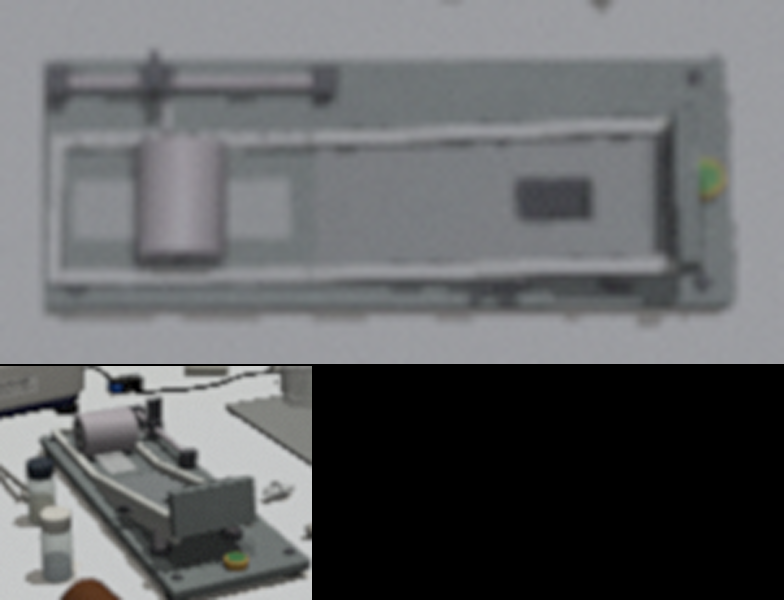

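The crop confirms the grey roller at crop (180,200) on the run-out. The cursor tab is at crop (153,78) on the rod, whose blocks are at 57 and 324. The catch is at (553,198) and the end stop at (665,195).

```bash
cat >> h.py <<'E'
def cr(x,y): return (195+x/5.6-.4,160+y/5.6-.4)
E
python3 - <<'E'
from h import *
P=[onz("top",cr(*c),.016)[:2] for c in((45,62),(722,62),(45,307),(733,307))]
L=[(-.140,.068),(.165,.068),(-.140,-.044),(.165,-.044)]
P=np.array(P);L=np.array(L)
z=(P-P.mean(0))@[1,1j];w=(L-L.mean(0))@[1,1j]
a=np.angle((z*w.conj()).sum());s=abs((z*w.conj()).sum())/(abs(w)**2).sum()
R=np.array([[np.cos(a),-np.sin(a)],[np.sin(a),np.cos(a)]]);t=P.mean(0)-R@L.mean(0)
print("yaw",np.degrees(a),"scale",s,"t",t,"res",P-(L@R.T+t))
def T(p):return R.T@(np.asarray(p)[:2]-t)
for n,c,zz in(("roller L",(137,200),.036),("roller R",(223,200),.036),("roller T",(180,135),.050),("roller B",(180,262),.045),("cursor",(153,60),.055),("catch mid",(553,198),.044),("blockR",(324,82),.033),("blockL",(57,82),.033),("end bar",(57,200),.023)):
    p=onz("top",cr(*c),zz);print(n,T(p)*1000,p)
E
```

```text
yaw -91.23298209185319 scale 0.9912051653798415 t [ 0.47792581 -0.27560331] res [[-0.00103931 -0.00026165]
 [-0.00099702  0.00136443]
 [ 0.00137877 -0.00203401]
 [ 0.00065757  0.00093123]]
roller L [-97.29220034   1.53010049] [ 0.48154909 -0.17836656  0.036     ]
roller R [-60.13727862   1.47244574] [ 0.48069195 -0.21551164  0.036     ]
roller T [-78.45027045  27.49504026] [ 0.50710258 -0.19776284  0.05      ]
roller B [-78.34250995 -26.63246962] [ 0.45298528 -0.19670586  0.045     ]
cursor [-90.01784488  59.28441884] [ 0.53913351 -0.18688198  0.055     ]
catch mid [81.98976621  0.88887909] [ 0.47705024 -0.35759322  0.044     ]
blockR [-15.9131917   54.26263177] [ 0.5325183  -0.26086142  0.033     ]
blockL [-132.80164238   54.27885447] [ 0.53504972 -0.14400038  0.033     ]
end bar [-132.87835964    3.61165535] [ 0.4843959  -0.14283343  0.023     ]
```

```bash
python3 -m jog '[[[0.413,0.327,0,0,0,75,255],[0.413,0.327,0,0,0,75,255],[0.413,0.327,0,0,0,75,255],[0.413,0.327,0,0,0,75,255],[0.413,0.327,0,0,0,75,255],[0.413,0.327,0,0,0,75,255],[0.413,0.327,0,0,0,75,255],[0.413,0.327,0,0,0,75,255],[0.413,0.327,0,0,0,75,255],[0.413,0.327,0,0,0,75,255]]]'; python3 - <<'E'
from h import *
o=bot.get_obs();print(o["eef_pos"],o["tool_rot"],o["joint_pos"])
E
```

```text
clock: 0.93
eef_pos: [0.4499, -0.2244, 0.239]
tool_rot: [0.731, 0.683, -0.0, -0.0]
ft_force: [0.2, -1.2, 0.3]
grip_width: -0.0002
[ 0.44989543 -0.22440939  0.23899569] [ 7.30608217e-01  6.82796849e-01 -1.60459094e-04 -2.66459148e-04] [-4.62622491e-01  2.46678027e-01  1.21563158e-02  1.33688604e+00
 -1.14698614e-04  1.17580225e+00]
```

```bash
python3 -m jog '[[[0.04,0.03,0,0,0,3,255],[0.086,0.068,0,0,0,3,255],[0.086,0.068,-0.03,0,0,3,255],[0.086,0.068,-0.06,0,0,3,255],[0.086,0.068,-0.09,0,0,3,255],[0.086,0.068,-0.12,0,0,3,255],[0.086,0.068,-0.14,0,0,3,255],[0.086,0.068,-0.15,0,0,3,255],[0.086,0.068,-0.15,0,0,3,255]]]'; python3 - <<'E'
from h import *
o=bot.get_obs();print(o["eef_pos"],o["tool_rot"],o["joint_pos"])
c=[]
for n in("wrist","top","side"):
    m=bot.camera_model(n);im=bot.camera(n)
    if n=="wrist": print(m); a=im
    else: c.append(im)
b=cv2.resize(c[0][150:240,185:335],(400,240));d=cv2.resize(c[1][150:260,185:335],(400,293))
out=np.zeros((540,912,3),np.uint8)
out[:384,:512]=a;out[:240,512:]=b;out[242:535,512:]=d
cv2.imwrite("pics/w1.png",cv2.resize(out,(800,474)))
E
```

```text
clock: 1.68
eef_pos: [0.5325, -0.1575, 0.0862]
tool_rot: [0.715, 0.699, -0.002, -0.003]
ft_force: [-0.3, 0.5, 0.0]
grip_width: 0.0003
[ 0.53253154 -0.15747381  0.08623957] [ 0.71469505  0.69942868 -0.00156855 -0.00283721] [-2.87527040e-01  4.63710380e-01 -8.93002548e-02  1.02426951e+00
  2.35848609e-05  1.30485965e+00]
{'K': array([[315.51424902,   0.        , 261.79655131],
       [  0.        , 315.51424902, 190.77421029],
       [  0.        ,   0.        ,   1.        ]]), 'k1': -0.08781502647740308, 'T': array([[ 0.99974337, -0.01868444, -0.01280949,  0.53484178],
       [-0.02170482, -0.95197306, -0.30541151, -0.07922144],
       [-0.00648785,  0.30561116, -0.9521343 ,  0.21956888],
       [ 0.        ,  0.        ,  0.        ,  1.        ]])}
```

View pics/w1.png

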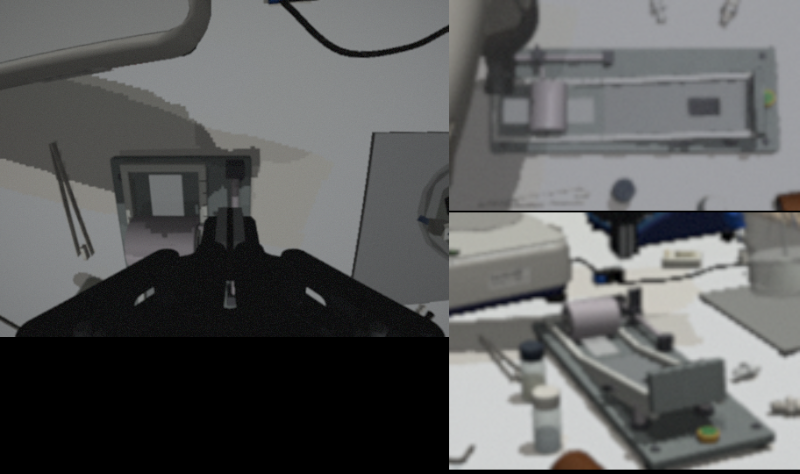

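```bash
python3 -m jog '[[[0,0,-0.02,0,0,0,255],[0,0,-0.038,0,0,0,255],[0,0,-0.038,0,0,0,255],[0,-0.01,-0.038,0,0,0,255],[0,-0.015,-0.038,0,0,0,255],[0,-0.020,-0.038,0,0,0,255],[0,-0.025,-0.038,0,0,0,255],[0,-0.030,-0.038,0,0,0,255],[0,-0.035,-0.038,0,0,0,255],[-0.001,-0.040,-0.038,0,0,0,255]]]'
python3 -m jog '[[[0,-0.005,0,0,0,0,255],[0,-0.01,0,0,0,0,255],[0,-0.015,0,0,0,0,255],[-0.001,-0.02,0,0,0,0,255],[-0.001,-0.024,0,0,0,0,255],[-0.001,-0.028,0,0,0,0,255],[-0.001,-0.031,0,0,0,0,255],[-0.001,-0.034,0,0,0,0,255],[-0.001,-0.034,0,0,0,0,255],[-0.001,-0.034,0,0,0,0,255]]]'; python3 -m jog '[[[0,-0.001,0,0,0,0,255],[0,-0.002,0,0,0,0,255],[0,-0.003,0,0,0,0,255],[0,-0.003,0,0,0,0,255]]]'
```

```text
clock: 2.67
eef_pos: [0.5344, -0.1988, 0.0518]
tool_rot: [0.715, 0.699, 0.0, 0.001]
ft_force: [0.5, 2.1, 0.4]
grip_width: -0.0003
clock: 3.5
eef_pos: [0.5327, -0.2326, 0.0512]
tool_rot: [0.715, 0.699, -0.0, 0.0]
ft_force: [-0.7, 0.3, -0.6]
grip_width: 0.0
clock: 3.83
eef_pos: [0.5327, -0.2351, 0.0512]
tool_rot: [0.715, 0.699, -0.0, -0.0]
ft_force: [-0.4, 1.5, 0.2]
grip_width: 0.0005
```

```bash
for i in 1 2 3; do python3 -m jog '[[[0,-0.0007,0,0,0,0,255],[0,-0.0015,0,0,0,0,255],[0,-0.0015,0,0,0,0,255]]]'; done; python3 - <<'E'
from h import *
out=np.zeros((520,800,3),np.uint8)
b=bot.camera("top")[150:240,185:335];out[:240,:400]=cv2.resize(b,(400,240),interpolation=2)
b=bot.camera("side")[150:260,185:335];out[:293,400:]=cv2.resize(b,(400,293),interpolation=2)
cv2.imwrite("pics/c2.png",out)
E
```

```text
clock: 4.08
eef_pos: [0.5326, -0.2354, 0.0512]
tool_rot: [0.714, 0.7, 0.001, -0.001]
ft_force: [-0.1, 5.0, 1.8]
grip_width: 0.0001
clock: 4.33
eef_pos: [0.5326, -0.2355, 0.0512]
tool_rot: [0.714, 0.7, 0.002, -0.002]
ft_force: [-0.9, 8.7, 3.2]
grip_width: -0.0
clock: 4.58
eef_pos: [0.5326, -0.2356, 0.0513]
tool_rot: [0.714, 0.7, 0.003, -0.003]
ft_force: [-0.8, 11.4, 3.4]
grip_width: -0.0002
```

View pics/c2.png

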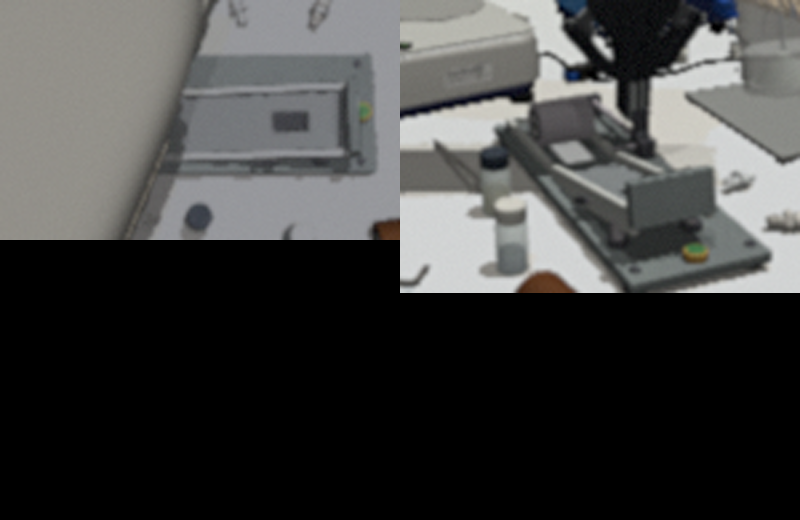

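```bash
python3 -m jog '[[[0,0.006,0,0,0,0,255],[0,0.02,0,0,0,0,255],[0,0.03,0.02,0,0,0,255],[0,0.05,0.05,0,0,0,255],[-0.01,0.081,0.07,0,0,0,255],[-0.03,0.081,0.07,0,0,0,255],[-0.053,0.081,0.07,0,0,0,255],[-0.053,0.081,0.07,0,0,0,255],[-0.053,0.081,0.07,0,0,0,255],[-0.053,0.081,0.07,0,0,0,255]]]'
python3 - <<'E'
from h import *
M=bot.camera_model("wrist");a=bot.camera("wrist");s=bot.camera("side")[150:260,185:335]
out=np.zeros((384,800,3),np.uint8)
out[:,:512]=a;out[:211,512:]=cv2.resize(s,(288,211),interpolation=2);cv2.imwrite("pics/w2.png",out)
o=bot.get_obs();print(o["eef_pos"],o["tool_rot"],o["ft_force"])
for n,P in dict(axis=(.4802,-.1975,.036),back=(.4805,-.1775,.036),bar=(.4810,-.143,.023),rp=(.5055,-.198,.036),rm=(.4555,-.197,.036)).items(): print(n,proj("wrist",P,M))
E
```

```text
clock: 5.52
eef_pos: [0.4806, -0.1589, 0.1217]
tool_rot: [0.715, 0.699, 0.0, 0.001]
ft_force: [0.1, 0.5, 0.5]
grip_width: -0.0001
[ 0.48082067 -0.15900588  0.1214196 ] [7.14762305e-01 6.99367146e-01 1.92385604e-04 6.36083859e-04] [-0.82545659 -0.13131843  0.55753765]
axis [262.62809198 247.6158073 ]
back [262.46723032 224.01055998]
bar [262.10040086 175.36136023]
rp [295.18093209 247.47399279]
rm [230.83666468 247.63706622]
```

View pics/w2.png

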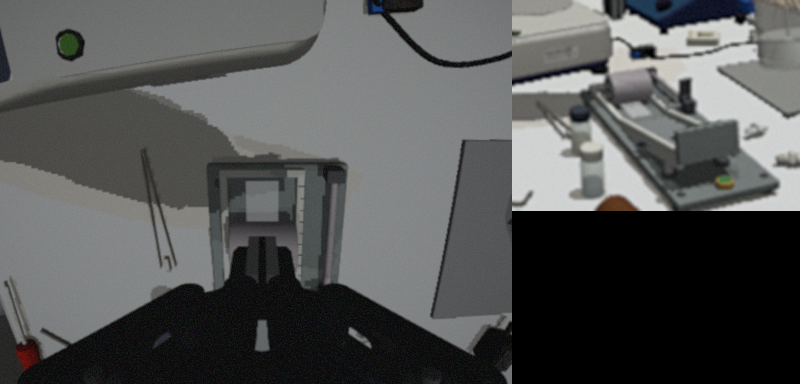

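The roller sits centred ahead of the fingers (cols 229–299, back edge near row 222), and the cursor stands at its zero block. I'll lower behind the roller and push along the flat.

```bash
python3 -m jog '[[[0,0,-0.03,0,0,0,255],[0,0,-0.06,0,0,0,255],[0,0,-0.08,0,0,0,255],[0,0,-0.084,0,0,0,255],[0,0,-0.084,0,0,0,255],[0,-0.002,-0.084,0,0,0,255],[0,-0.004,-0.084,0,0,0,255],[0,-0.006,-0.084,0,0,0,255],[0,-0.008,-0.084,0,0,0,255],[0,-0.010,-0.084,0,0,0,255]]]'
python3 -m jog '[[[0,-0.0025,0,0,0,0,255],[0,-0.005,0,0,0,0,255],[0,-0.0075,0,0,0,0,255],[0,-0.01,0,0,0,0,255],[0,-0.0125,0,0,0,0,255],[0,-0.015,0,0,0,0,255],[0,-0.0175,0,0,0,0,255],[0,-0.02,0,0,0,0,255],[-0.0005,-0.0225,0,0,0,0,255],[-0.0005,-0.025,0,0,0,0,255]]]'
python3 - <<'E'
from h import *
out=np.zeros((440,800,3),np.uint8)
out[:300,:400]=cv2.resize(bot.camera("wrist"),(400,300));b=bot.camera("side")[150:260,185:285];out[:,400:]=cv2.resize(b,(400,440),interpolation=2)
cv2.imwrite("pics/c3.png",out)
E
```

```text
clock: 6.45
eef_pos: [0.4805, -0.1692, 0.0383]
tool_rot: [0.715, 0.699, 0.0, 0.001]
ft_force: [-0.0, -0.0, 0.2]
grip_width: -0.0001
clock: 7.28
eef_pos: [0.4792, -0.1939, 0.0372]
tool_rot: [0.715, 0.699, -0.0, -0.0]
ft_force: [-0.4, 0.0, -0.6]
grip_width: -0.0
```

View pics/c3.png

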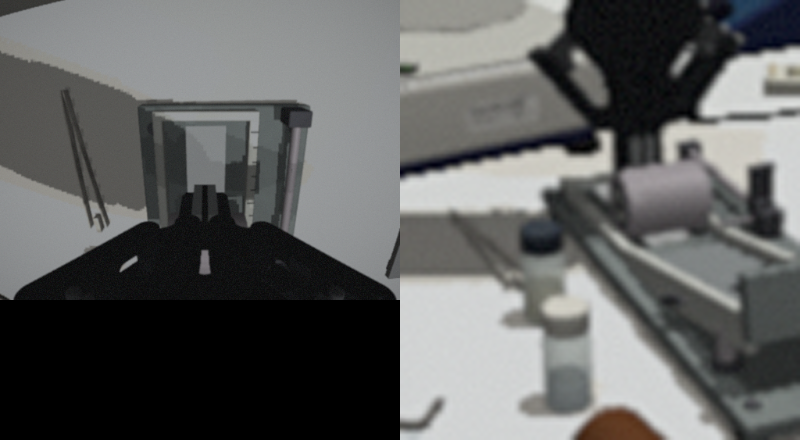

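```bash
python3 -m jog '[[[0,-0.003,0,0,0,0,255],[0,-0.006,0,0,0,0,255],[0,-0.009,0,0,0,0,255],[0,-0.012,0,0,0,0,255],[0,-0.015,0,0,0,0,255],[0,-0.018,0,0,0,0,255],[0,-0.021,0,0,0,0,255],[-0.0005,-0.024,0,0,0,0,255],[-0.0005,-0.027,0,0,0,0,255],[-0.0005,-0.030,0.0005,0,0,0,255]]]'
python3 -m jog '[[[0,-0.003,0.0006,0,0,0,255],[0,-0.006,0.0013,0,0,0,255],[0,-0.009,0.0019,0,0,0,255],[0,-0.012,0.0026,0,0,0,255],[0,-0.015,0.0032,0,0,0,255],[-0.0005,-0.018,0.0038,0,0,0,255],[-0.0005,-0.021,0.0045,0,0,0,255],[-0.0005,-0.024,0.0051,0,0,0,255],[-0.0005,-0.027,0.0057,0,0,0,255],[-0.0005,-0.03,0.0064,0,0,0,255]]]'
```

```text
clock: 8.22
eef_pos: [0.4787, -0.2237, 0.0377]
tool_rot: [0.715, 0.699, 0.0, -0.0]
ft_force: [0.1, 2.8, 0.8]
grip_width: -0.0001
clock: 9.05
eef_pos: [0.4782, -0.254, 0.0442]
tool_rot: [0.715, 0.699, -0.0, -0.0]
ft_force: [0.1, 2.0, 0.9]
grip_width: 0.0
```

```bash
for i in 1 2; do python3 -m jog '[[[0,-0.003,0.0006,0,0,0,255],[0,-0.006,0.0013,0,0,0,255],[0,-0.009,0.0019,0,0,0,255],[0,-0.012,0.0026,0,0,0,255],[0,-0.015,0.0032,0,0,0,255],[-0.0006,-0.018,0.0038,0,0,0,255],[-0.0006,-0.021,0.0045,0,0,0,255],[-0.0006,-0.024,0.0051,0,0,0,255],[-0.0006,-0.027,0.0057,0,0,0,255],[-0.0006,-0.03,0.0064,0,0,0,255]]]'; done
python3 - <<'E'
from h import *
out=np.zeros((440,800,3),np.uint8)
out[:300,:400]=cv2.resize(bot.camera("wrist"),(400,300));b=bot.camera("side")[150:260,205:305];out[:,400:]=cv2.resize(b,(400,440),interpolation=2)
cv2.imwrite("pics/c4.png",out)
E
```

```text
clock: 9.88
eef_pos: [0.4777, -0.284, 0.0506]
tool_rot: [0.715, 0.699, -0.0, -0.0]
ft_force: [0.4, 2.1, 0.9]
grip_width: 0.0004
clock: 10.72
eef_pos: [0.477, -0.3131, 0.057]
tool_rot: [0.715, 0.7, 0.0, -0.001]
ft_force: [1.3, 3.1, 2.1]
grip_width: -0.0001
```

View pics/c4.png

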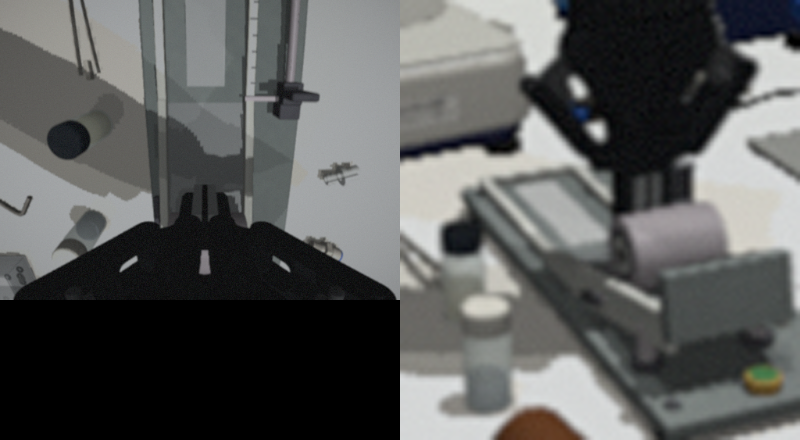

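The roller is on the ramp with the fingers behind it, and the cursor sits against its zero block. I'll continue gently over the catch.

```bash
python3 -m jog '[[[0,-0.0025,0.0005,0,0,0,255],[0,-0.005,0.0011,0,0,0,255],[0,-0.0075,0.0016,0,0,0,255],[0,-0.01,0.0021,0,0,0,255],[0,-0.0125,0.0027,0,0,0,255],[0,-0.015,0.0032,0,0,0,255],[-0.0005,-0.0175,0.0037,0,0,0,255],[-0.0005,-0.02,0.0043,0,0,0,255],[-0.0005,-0.0225,0.0048,0,0,0,255],[-0.0005,-0.025,0.0053,0,0,0,255]]]'
python3 -m jog '[[[0,-0.0015,0.0003,0,0,0,255],[0,-0.003,0.0006,0,0,0,255],[0,-0.0045,0.001,0,0,0,255],[0,-0.006,0.0013,0,0,0,255],[0,-0.0075,0.0016,0,0,0,255],[0,-0.009,0.0019,0,0,0,255],[0,-0.0105,0.0022,0,0,0,255],[0,-0.0115,0.0024,0,0,0,255],[0,-0.0125,0.0026,0,0,0,255],[0,-0.0125,0.0026,0,0,0,255]]]'
```

```text
clock: 11.65
eef_pos: [0.4766, -0.339, 0.0624]
tool_rot: [0.715, 0.699, -0.0, 0.0]
ft_force: [0.2, 1.6, 1.0]
grip_width: 0.0002
clock: 12.48
eef_pos: [0.4766, -0.3509, 0.0649]
tool_rot: [0.715, 0.699, 0.0, -0.0]
ft_force: [0.2, 1.4, 1.1]
grip_width: 0.0
```

```bash
for i in 1 2 3 4; do python3 -m jog '[[[0,-0.0006,0.0001,0,0,0,255],[0,-0.0012,0.0002,0,0,0,255],[0,-0.0012,0.0002,0,0,0,255]]]' | grep -E "eef|force"; done
```

```text
eef_pos: [0.4767, -0.3523, 0.0651]
ft_force: [0.2, 2.0, 0.8]
eef_pos: [0.4766, -0.3528, 0.0652]
ft_force: [0.6, 5.0, 2.1]
eef_pos: [0.4766, -0.3529, 0.0652]
ft_force: [0.3, 8.2, 2.2]
eef_pos: [0.4765, -0.353, 0.0652]
ft_force: [0.8, 9.6, 3.4]
```

Firm contact at the predicted stop position. I'll back off slowly, staying behind the roller, and watch whether the catch takes the load.

```bash
for i in 1 2 3 4 5; do python3 -m jog '[[[0,0.001,-0.0002,0,0,0,255],[0,0.002,-0.0004,0,0,0,255],[0,0.002,-0.0004,0,0,0,255],[0,0.002,-0.0004,0,0,0,255]]]' | grep -E "eef|force"; done
python3 - <<'E'
from h import *
out=np.zeros((440,800,3),np.uint8)
out[:300,:400]=cv2.resize(bot.camera("wrist"),(400,300));b=bot.camera("side")[150:260,205:305];out[:,400:]=cv2.resize(b,(400,440),interpolation=2)
cv2.imwrite("pics/c5.png",out)
E
```

```text
eef_pos: [0.4766, -0.3529, 0.0652]
ft_force: [0.8, 6.1, 2.2]
eef_pos: [0.4766, -0.3526, 0.0649]
ft_force: [0.3, 0.6, 0.5]
eef_pos: [0.4765, -0.3501, 0.0644]
ft_force: [-0.4, 0.2, -0.1]
eef_pos: [0.4767, -0.348, 0.0642]
ft_force: [0.3, 0.2, -0.2]
eef_pos: [0.4766, -0.3459, 0.0637]
ft_force: [0.4, 0.1, 0.5]
```

View pics/c5.png

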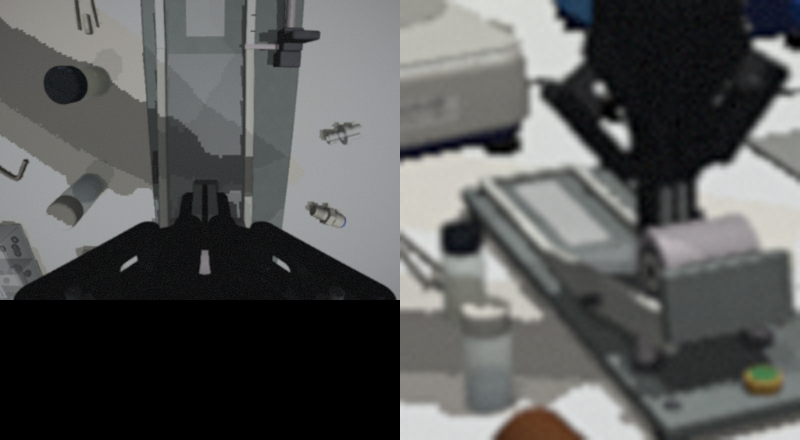

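```bash
python3 -m jog '[[[0,0.002,0,0,0,0,255],[0,0.004,0,0,0,0,255],[0,0.006,0,0,0,0,255],[0,0.008,0,0,0,0,255],[0,0.01,0,0,0,0,255],[0,0.012,0,0,0,0,255],[0,0.014,0,0,0,0,255],[0,0.016,0,0,0,0,255],[0,0.018,0,0,0,0,255],[0,0.02,0,0,0,0,255]]]' | grep -E "eef|force"
python3 - <<'E'
from h import *
out=np.zeros((440,800,3),np.uint8)
out[:300,:400]=cv2.resize(bot.camera("wrist"),(400,300));b=bot.camera("side")[150:260,205:305];out[:,400:]=cv2.resize(b,(400,440),interpolation=2)
cv2.imwrite("pics/c6.png",out)
E
```

```text
eef_pos: [0.4766, -0.3258, 0.0637]
ft_force: [-0.2, -0.5, 0.2]
```

View pics/c6.png

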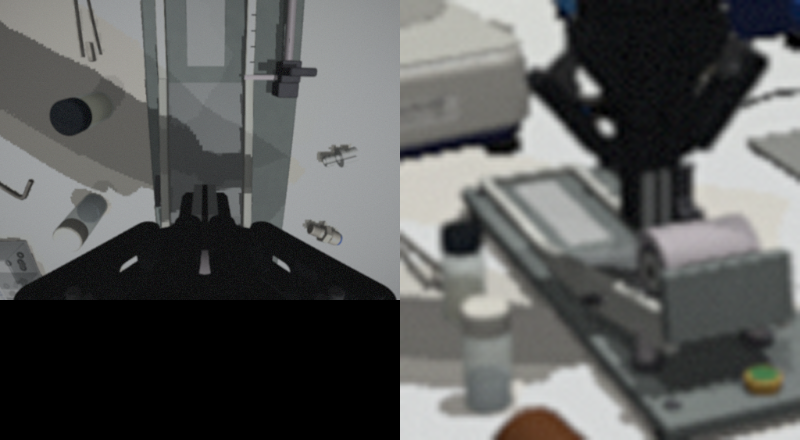

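The roller stayed at the stop (side crop ~(705,255), unchanged) while the fingers withdrew 20 mm further, so the catch is holding it. I'll lift clear, move aside and check from the top camera.

```bash
python3 -m jog '[[[0,0.005,0.03,0,0,0,255],[0,0.005,0.06,0,0,0,255],[0,0.005,0.1,0,0,0,255],[0,0.005,0.14,0,0,0,255],[-0.04,0.005,0.15,0,0,0,255],[-0.08,0.005,0.15,0,0,0,255],[-0.12,0.005,0.15,0,0,0,255],[-0.15,0.005,0.15,0,0,0,255],[-0.15,0.005,0.15,0,0,0,255],[-0.15,0.005,0.15,0,0,0,255]]]' | grep -E "eef|force"
python3 - <<'E'
from h import *
t=bot.camera("top");cv2.imwrite("pics/top9.png",t)
out=np.zeros((600,784,3),np.uint8);out[:364]=cv2.resize(t[160:225,195:335],(784,364),interpolation=2)
b=bot.camera("side")[170:260,205:325];out[366:,:312]=cv2.resize(b,(312,234),interpolation=2)
b=t[150:320,185:385];out[366:,320:595]=cv2.resize(b,(275,234),interpolation=2)
cv2.imwrite("pics/c7.png",out)
E
```

```text
eef_pos: [0.3255, -0.3212, 0.2143]
ft_force: [-0.0, -1.4, -0.6]
```

View pics/c7.png

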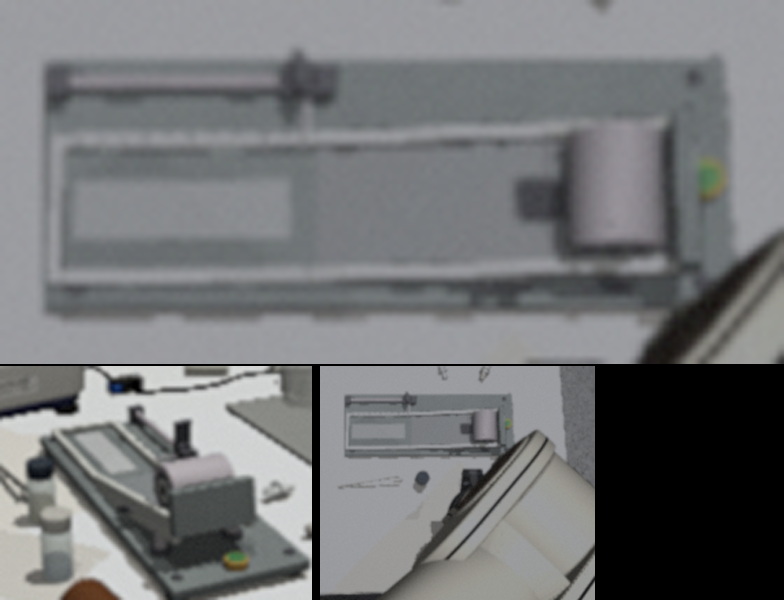

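```bash
python3 - <<'E'
from h import *
a=np.radians(-91.23);R=np.array([[np.cos(a),-np.sin(a)],[np.sin(a),np.cos(a)]]);t=[.47793,-.2756]
for n,c,z in(("roller",(616,190),.0636),("cursor",(299,62),.055)):
    print(n,R.T@(onz("top",cr(*c),z)[:2]-t))
print(bot.get_obs()["clock"]);bot.job_done()
E
```

```text
roller [0.10601048 0.00119345]
cursor [-0.02739365  0.05840968]
17.1167
the job is handed in; nothing more can be done
```

The tester is reset and the job was handed in at about 17 s of the 58 s allowed; no verdict was reported.

**Cursor:** I pushed it with closed fingertips until it met the zero block. The resistance rose to 11 N exactly where I had predicted. The last top picture puts the tab at tester x ≈ -27.4 mm, against -28 mm at zero.

**Roller:** I pushed it from behind along the run-out, up the ramp and over the catch to the stop. Wrist force stayed at or below about 10 N in every reading. On backing off slowly the load vanished at once and the roller stayed put, so the catch holds it. The last top picture puts its centre at x ≈ 106.0 mm, about 2 mm short of the seat at 107.9 mm; the catch should leave it about 3 mm short.

**Limits of the checks:** The catch being fully up is inferred from the roller holding still. I did not measure its angle. The arm stood clear of everything, and the bystanders I could see looked unmoved. The arm hid the white-capped vial in the last top view, but the side view showed it still standing in place. No check failed or disagreed.

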